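# Balance a 150 g part with brass weights

## Robot

A 6-joint arm with a two-finger parallel gripper is mounted at the origin on a cart in front of the work surface, level with it; the furniture and walls round the work are solid. World frame = base frame: x ahead of the robot, y to its left, z up, the work surface at z = 0. Lengths are in mm, angles in rad, forces in N, time in s.
With the tool pointing down it reaches from about 350 to 775 mm from the base axis. Payload 7.3 kg.
Tool frame: the origin (TCP) lies between the finger pads; the fingertips stand 25 mm ahead of it and the grasp point (between the pads) lies 6 mm ahead of it; z points along the fingers, y is the line along which they close (so a half turn about z gives the same grasp; the last joint's range is limited). The gripper opens to 92 mm and grips with 3 to 60 N. Pads are 19 mm wide; open, the fingers measure 130 mm over their backs; the gripper's body (75 mm by 190 mm) begins 47 mm behind the grasp point.
Start: joints at [1.169, 0.342, 1.524, -0, 1.275, -0.146], TCP at [132.818, 507.939, 251.741] pointing down, gripper open.
Joint ranges: [-2.53, 2.53], [-0.77, 2.02], [0.04, 2.7], [-1, 4.14], [0.28, 2.66], [-3.11, 3.11]. Speed limits (rad/s): [2.57, 2.57, 3.14, 3.14, 3.14, 3.14].

## Interface

Orientations are given as [roll, pitch, yaw] about the fixed x, y, z axes, in that order (R = Rz(yaw) Ry(pitch) Rx(roll)).
In Python, from plant import bot gives the robot as it stands.
- The arm moves only by the tool play_rows, never from a script. Its argument "commands" is a list of rows, each an object of numbers: "x", "y", "z": the shift along the tool's x, y, z in m; "twist": the turn about the tool's z in degrees. In form: [{"x": .., "y": .., "z": .., "twist": ..}, ...]. A call has exactly 8 rows; each row is the pose to reach, as a shift and turn from the pose commanded when the call began, along the tool's axes at that moment; what a row does not reach only later rows make up. A row lasts 1/10 s, in which the tool goes at most 50 mm and 8.59 degrees, less where a joint would pass 70% of its speed; a pose out of reach is approached as far as the arm can. A call with a gripper value outside its range is refused whole. "jaw" is the closure, from 0 (fully open) to 1 (shut), set as the call begins (left out, the last holds). The fingers move at their own pace and stop on an object; the grip force is fixed at half the most. Time passes only in rows, so rows that repeat a pose let the fingers close, or fill a call up. It gives the time, the measured TCP pose, the force, the opening and the grip force at its end, in the units of the state.
- bot.get_obs(): the state, without advancing time (a new reading comes with each control period).
- bot.capture(name): name is "side" or "top"; returns a dict with "pixels" (480x640x3 uint8, red, green, blue), "fx", "fy", "cx", "cy" (pixels), "eye" and "rotation" of the camera in the world. Camera axes: x right, y down, z forward; pixel columns grow to the right and rows downward; lengths in mm; the calibration is good to about 2 mm. A picture is of the moment at which its call begins. There is no depth.
- bot.close_job(): hands the job in; it is judged then, once.
The state is a dict: "time": time; "joint_positions": joint angles; "dq": joint speeds; "tau": joint torques, N m; "tool_pos": TCP position; "tcp_rot": TCP orientation; "contact_force": force on the tool from outside, world axes, zero at the start; "moment": the same for the moment, N m; "grip_width": finger opening in mm; "finger_force": force on a finger pad.
Only numpy, scipy, OpenCV 4.12 (cv2) and the standard library are available. Lean on these libraries where they do the work, as an engineer would, in place of code of your own. Each camera call takes 0.05 s, during which the arm holds its last target. There are 200 camera calls.

## Task

The black post holder on one pan of the blue balance weighs 150 g and holds that pan down. Load the other, empty pan with the 100 g and the 50 g brass weight (the middle-sized and the smallest of the three), standing upright side by side, so that the beam comes level and the post holder is balanced.

Things in the scene. Friction and masses are not known exactly. Their poses are not given: they have to be found in the camera images.
- beam (a joint): Beam of the blue two-pan balance (pan centres 210 mm apart). Angle in rad: 0 level; +0.15 (stop) the post holder's pan down and the empty pan up, as at the start; -0.15 the other stop. 50 g difference tips it fully; with equal loads it levels by itself in about a second. The pans stay horizontal, and where a load stands on a pan makes no difference.
- empty_pan_top (a point): Centre of the top of the empty pan: flat steel disc, 110 mm diameter, no rim, rubber inlay; 85 mm above the bench when level, 16 mm higher at the start; gives way when pressed. z up; y along the beam towards the pan with the black post holder (50 mm tall); x square to the beam. The two weights fit side by side, 25 mm either side of the centre along x.
- weight_50_centre (a point): Centre (half-way up) of the 50 g weight, one of three loose brass cylinders standing on the bench, each with a shallow groove near the top. 18 mm in diameter, 34 mm tall, so its centre is 17 mm above what it stands on; z up. It is the smallest of the three. Grip across the diameter, from above.
- weight_100_centre (a point): Centre (half-way up) of the 100 g weight, one of three loose brass cylinders standing on the bench, each with a shallow groove near the top. 25 mm in diameter, 38 mm tall, so its centre is 19 mm above what it stands on; z up. It is the middle one; the largest, 200 g, 33 mm in diameter and 44 mm tall, is not wanted. Grip across the diameter, from above.
There are look-alikes about, which are no part of the job. Leave any red look-alike of the part that bears weight_50_centre alone.

How it is judged (in metres and radians):
At the end, for the whole second after the job is handed in: The 50 g and the 100 g weight both stand upright (within 0.2 rad) on the pan that was empty, their centres within 55 mm of its centre, and the beam is at rest within 0.06 rad of level (value of joint beam between -0.06 and 0.06 rad and velocity of joint beam between -0.05 and 0.05 rad/s and horizontal distance between each of weight_50_centre, weight_100_centre and empty_pan_top below 0.055 m and z of weight_50_centre in the frame of empty_pan_top between 0.011 and 0.023 m and angle between each of weight_50_centre, weight_100_centre's own z axis and vertical below 0.2 rad and z of weight_100_centre in the frame of empty_pan_top between 0.013 and 0.025 m); the robot touches nothing.
It also fails if it takes over 67 s, if anything falls off the work surface, if the arm or the gripper's body presses on something with over 40 N, if the wrist force passes 120 N, or if a joint passes its speed limit or range.

## Working session

There is one attempt and no reset: what is moved stays moved. The work goes in short steps, Python scripts to look and compute and a tool call to move; the robot and the scene stay as the last step left them, time stands still between calls to the robot, and variables do not carry over. Pictures are saved under pics/ and viewed, at most 10 in all, crops included, and the job is handed in when it is done.

Besides the shell and the picture viewer there is one more tool, called after "Call:" as a command line: name --argument value ..., lists and objects as JSON in quotes. play_rows: Moves the arm, as the interface text tells. Its arguments: {"type":"object","properties":{"commands":{"type":"array"},"jaw":{"type":"number"}},"required":["commands"]}

```bash
mkdir -p pics; cat > h.py <<'E'
import numpy as np,cv2
from plant import bot
def cap(n,f):
    c=bot.capture(n); cv2.imwrite(f'pics/{f}.png',c['pixels'][:,:,::-1]); return c
def ray(c,u,v,z):
    d=np.array(c['rotation'])@np.array([(u-c['cx'])/c['fx'],(v-c['cy'])/c['fy'],1.]); e=np.array(c['eye'],float)
    return e+d*(z-e[2])/d[2]
def proj(c,p):
    q=np.array(c['rotation']).T@(np.array(p,float)-c['eye']); return c['fx']*q[0]/q[2]+c['cx'],c['fy']*q[1]/q[2]+c['cy']
E
python3 - <<'E'
from h import *
for n in('top','side'):
    c=cap(n,n+'1'); print(n,c['eye'],np.round(c['rotation'],3).tolist(),c['fx'],c['cx'],c['cy'])
print(bot.get_obs())
E
```

```text
top [ 413.6469144  -118.39816081 1204.42714464] [-3.01, -0.001, -1.579] 605.807634475691 315.57773409667675 240.3343939034892
side [  536.16736811 -1063.74033629   794.74841128] [-2.205, -0.005, 0.008] 620.6110634119793 322.5562068361277 240.15704818222798
{'time': 0.1, 'joint_positions': array([ 1.16898973e+00,  3.42682725e-01,  1.52488418e+00,  2.20513968e-05,
        1.27538894e+00, -1.45986720e-01]), 'dq': array([-0.00033564, -0.0029787 , -0.00069922, -0.00027555, -0.00013361,
        0.00229812]), 'tau': array([ 1.47520263e-03, -4.31997442e+01, -2.44697607e+01,  7.18801981e-02,
        5.24525985e-02, -6.91988316e-05]), 'tool_pos': array([132.68932613, 507.63714955, 251.11204941]), 'tcp_rot': array([-3.14024703e+00, -2.19164207e-04,  2.88576619e+00]), 'contact_force': array([-0.29718743,  0.68493665,  0.98969929]), 'moment': array([-0.02063013, -0.04433789,  0.03583516]), 'finger_force': 0.0, 'grip_width': 91.8340416410232}
```

View pics/top1.png

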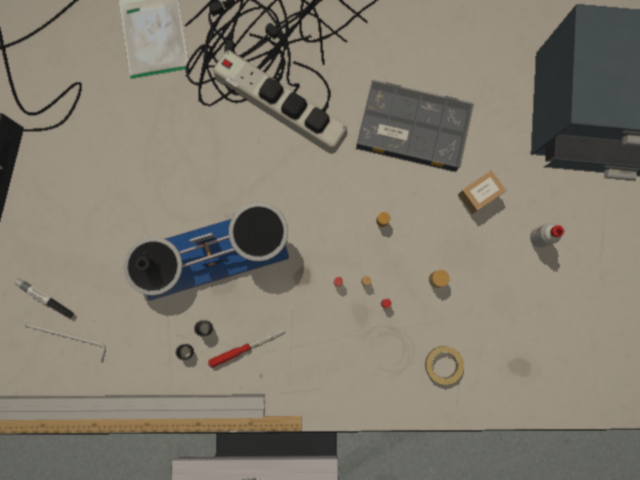

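View pics/side1.png

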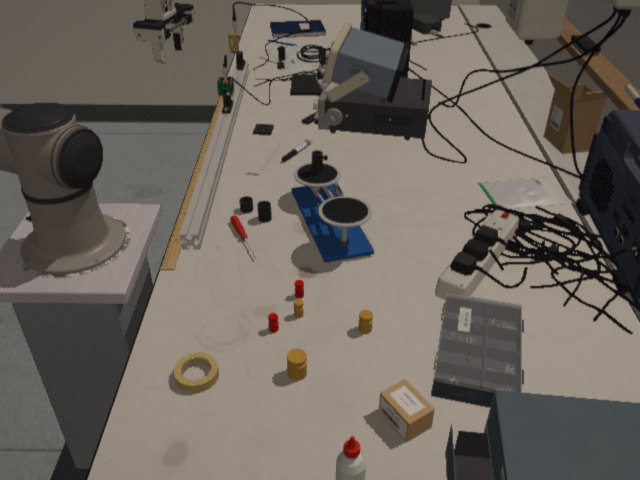

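The top view shows the 50 g weight at about (367,281), the 100 g at (384,219), the 200 g at (440,279), the empty pan at (258,232), and the red look-alikes at (339,282) and (387,303). The side view shows the same layout, and the empty pan has free space around it.

```bash
sed -i 's/^import numpy.*/&\nfrom scipy.spatial.transform import Rotation as Ro/; s/return c$/c["rotation"]=Ro.from_euler("xyz",c["rotation"]).as_matrix(); return c/' h.py
cat >> h.py <<'E'
def blobs(c,lo,hi,amin,box=None):
    m=cv2.inRange(cv2.cvtColor(c['pixels'],cv2.COLOR_RGB2HSV),lo,hi)
    if box: k=np.zeros_like(m);k[box[1]:box[3],box[0]:box[2]]=255;m&=k
    cs,_=cv2.findContours(m,cv2.RETR_EXTERNAL,cv2.CHAIN_APPROX_NONE)
    return [(np.round(cv2.minEnclosingCircle(x),1) if 0 else cv2.boundingRect(x),cv2.contourArea(x),[round(m/1,1) for m in (cv2.moments(x)['m10']/cv2.moments(x)['m00'],cv2.moments(x)['m01']/cv2.moments(x)['m00'])],x) for x in cs if cv2.contourArea(x)>amin]
E
python3 - <<'E'
from h import *
c=cap('top','t2'); s=cap('side','s2')
for nm,lo,hi in(('brass',(10,120,90),(28,255,255)),('red',(0,150,90),(6,255,255)),('red2',(172,150,90),(180,255,255))):
    for b in blobs(c,lo,hi,20,(300,180,470,330)): print('top',nm,b[:3],ray(c,*b[2],25).round(1))
    for b in blobs(s,lo,hi,20,(240,250,400,390)): print('side',nm,b[:3],ray(s,*b[2],18).round(1))
for n,k,bx in(('top',c,(110,190,300,300)),('side',s,(280,150,385,235))):
    for b in blobs(k,(0,0,0),(180,110,60),150,bx):
        e=cv2.fitEllipse(cv2.convexHull(b[3])); print(n,'pan',b[:3],e, ray(k,*e[0],101).round(1),ray(k,*e[0],69).round(1))
E
```

```text
top brass ((363, 277, 7, 8), 35.5, [366.1, 280.4]) [ 490.8 -218.6   25. ]
top brass ((431, 270, 18, 17), 203.0, [439.7, 277.9]) [ 494.5 -362.1   25. ]
top brass ((377, 212, 13, 13), 106.5, [383.1, 218.1]) [ 613.5 -254.5   25. ]
side brass ((287, 349, 20, 32), 405.0, [297.6, 362.8]) [ 492.8 -352.7   18. ]
side brass ((360, 310, 13, 24), 174.5, [366.5, 320.1]) [ 612.6 -248.9   18. ]
side brass ((294, 298, 9, 20), 78.5, [298.9, 305.5]) [ 489.5 -211.8   18. ]
top red ((382, 300, 9, 7), 40.5, [386.0, 303.0]) [ 446.7 -256.4   25. ]
top red ((335, 278, 7, 6), 24.5, [337.9, 280.6]) [ 490.8 -163.7   25. ]
side red ((269, 313, 9, 19), 119.5, [273.2, 321.7]) [ 445.1 -255.3   18. ]
side red ((295, 280, 9, 18), 95.0, [299.3, 288.0]) [ 488.3 -162.4   18. ]
top pan ((128, 242, 49, 48), 1733.5, [152.1, 265.5]) ((152.13865661621094, 265.52410888671875), (46.829952239990234, 48.6124382019043), 57.11484909057617) [516.  178.2 101. ] [519.  186.8  69. ]
top pan ((234, 207, 49, 49), 1798.0, [257.9, 231.0]) ((257.8573303222656, 231.08680725097656), (48.04146957397461, 49.05474090576172), 65.2144775390625) [578.1 -14.6 101. ] [582.9 -11.6  69. ]
side pan ((323, 198, 45, 25), 827.5, [344.7, 210.0]) ((344.7641296386719, 210.054931640625), (24.621963500976562, 44.81468200683594), 92.06053924560547) [576.  -16.9 101. ] [577.9  31.4  69. ]
side pan ((298, 151, 39, 32), 681.0, [316.9, 170.1]) ((316.6613464355469, 167.74542236328125), (32.18134307861328, 40.301307678222656), 92.83660125732422) [516.5 153.7 101. ] [515.6 209.8  69. ]
```

```bash
cat > go.py <<'E'
import sys
from h import *
def go(o,p,yaxdeg):
    # target TCP p (mm), tool y axis direction in world degrees (mod 180)
    R=Ro.from_euler('xyz',o['tcp_rot']).as_matrix(); t=R.T@(np.array(p)-o['tool_pos'])/1000
    cur=np.degrees(np.arctan2(R[1,1],R[0,1])); d=(yaxdeg-cur+90)%180-90
    return t.round(4).tolist(),'twist',round(-d,1)
if __name__=='__main__':
    o=bot.get_obs(); a=list(map(float,sys.argv[1:])); print('t',o['time'],o['tool_pos'].round(1),o['joint_positions'].round(2),o['tcp_rot'].round(3),'w',round(o['grip_width'],1))
    for i in range(0,len(a),4): print(go(o,a[i:i+3],a[i+3]))
E
python3 go.py 450 180 250 106  613 -252 150 106
```

```text
t 0.2 [132.7 507.7 251.3] [ 1.17  0.34  1.52  0.    1.28 -0.15] [-3.141 -0.     2.886] w 91.9
([-0.3899, -0.2368, 0.0015], 'twist', np.float64(-30.7))
([-0.6569, -0.6134, 0.1017], 'twist', np.float64(-30.7))
```

Call:
play_rows --commands '[{"x":-0.39,"y":-0.237,"z":0.0,"twist":-30.7},{"x":-0.39,"y":-0.237,"z":0.0,"twist":-30.7},{"x":-0.39,"y":-0.237,"z":0.0,"twist":-30.7},{"x":-0.39,"y":-0.237,"z":0.0,"twist":-30.7},{"x":-0.39,"y":-0.237,"z":0.0,"twist":-30.7},{"x":-0.39,"y":-0.237,"z":0.0,"twist":-30.7},{"x":-0.39,"y":-0.237,"z":0.0,"twist":-30.7},{"x":-0.39,"y":-0.237,"z":0.0,"twist":-30.7}]' --jaw 0.4

```text
time: 1.0
tool_pos: [396.6, 235.1, 251.8]
tcp_rot: [3.141, 0.0, -2.861]
contact_force: [0.5, 1.1, 0.8]
grip_width: 54.8
finger_force: 0.0
```

```bash
python3 go.py  613 -252 150 106
```

```text
t 1.0 [396.6 235.1 251.8] [ 0.37  0.22  1.69  0.    1.23 -1.48] [ 3.141  0.    -2.861] w 54.8
([-0.0733, -0.5279, 0.1017], 'twist', np.float64(0.0))
```

Call:
play_rows --commands '[{"x":-0.073,"y":-0.528,"z":0.1,"twist":0},{"x":-0.073,"y":-0.528,"z":0.1,"twist":0},{"x":-0.073,"y":-0.528,"z":0.1,"twist":0},{"x":-0.073,"y":-0.528,"z":0.1,"twist":0},{"x":-0.073,"y":-0.528,"z":0.1,"twist":0},{"x":-0.073,"y":-0.528,"z":0.1,"twist":0},{"x":-0.073,"y":-0.528,"z":0.1,"twist":0},{"x":-0.073,"y":-0.528,"z":0.1,"twist":0}]'

```text
time: 1.8
tool_pos: [555.4, -124.7, 177.4]
tcp_rot: [3.141, -0.0, -2.862]
contact_force: [0.9, 0.9, 1.0]
grip_width: 55.6
finger_force: 0.0
```

```bash
python3 go.py  613 -252 120 106
```

```text
t 1.8 [ 555.4 -124.7  177.4] [-0.36  0.49  1.51  0.    1.14 -2.21] [ 3.141 -0.    -2.862] w 55.6
([-0.0202, -0.1383, 0.0574], 'twist', np.float64(0.0))
```

Call:
play_rows --commands '[{"x":-0.02,"y":-0.138,"z":0.057,"twist":0},{"x":-0.02,"y":-0.138,"z":0.057,"twist":0},{"x":-0.02,"y":-0.138,"z":0.057,"twist":0},{"x":-0.02,"y":-0.138,"z":0.057,"twist":0},{"x":-0.02,"y":-0.138,"z":0.057,"twist":0},{"x":-0.02,"y":-0.138,"z":0.057,"twist":0},{"x":-0.02,"y":-0.138,"z":0.057,"twist":0},{"x":-0.02,"y":-0.138,"z":0.057,"twist":0}]'

```text
time: 2.6
tool_pos: [612.6, -248.7, 122.3]
tcp_rot: [-3.141, 0.001, -2.86]
contact_force: [-0.1, -0.3, -0.2]
grip_width: 55.2
finger_force: 0.0
```

```bash
python3 go.py  613 -252 31 106; python3 - <<'E'
from h import *
s=cap('side','s3'); cv2.imwrite('pics/s3c.png',cv2.resize(s['pixels'][200:400,240:480,::-1],None,fx=3,fy=3))
E
```

```text
t 2.6 [ 612.6 -248.7  122.3] [-0.5   0.7   1.28  0.    1.16 -2.35] [-3.141e+00  1.000e-03 -2.860e+00] w 55.2
([0.0007, -0.0032, 0.0913], 'twist', np.float64(0.1))
```

View pics/s3c.png

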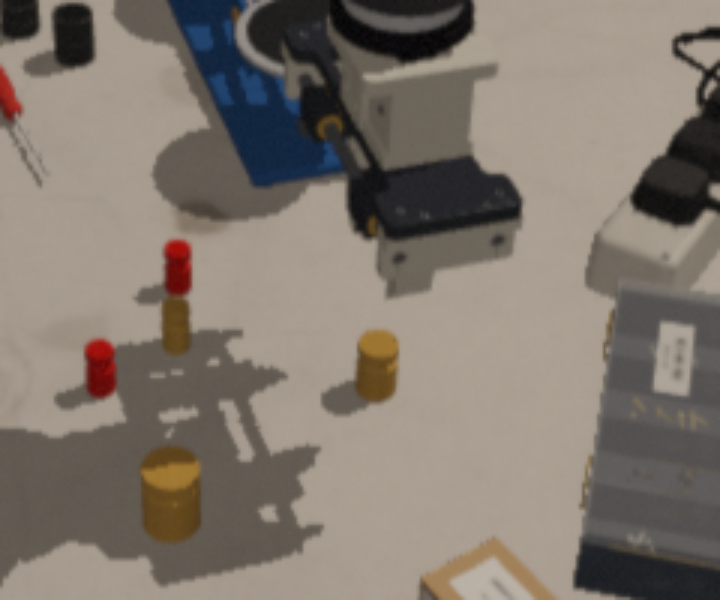

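The close side crop shows the open gripper above the 100 g weight, which is at crop pixel (378,365). There is nothing in the way, so I descend.

Call:
play_rows --commands '[{"x":0.0,"y":-0.003,"z":0.03,"twist":0},{"x":0.0,"y":-0.003,"z":0.06,"twist":0},{"x":0.0,"y":-0.003,"z":0.08,"twist":0},{"x":0.0,"y":-0.003,"z":0.091,"twist":0},{"x":0.0,"y":-0.003,"z":0.091,"twist":0},{"x":0.0,"y":-0.003,"z":0.091,"twist":0},{"x":0.0,"y":-0.003,"z":0.091,"twist":0},{"x":0.0,"y":-0.003,"z":0.091,"twist":0}]'

```text
time: 3.45
tool_pos: [613.8, -252.9, 31.4]
tcp_rot: [-3.14, 0.002, -2.861]
contact_force: [-0.5, -0.1, 0.3]
grip_width: 55.2
finger_force: 0.0
```

Call:
play_rows --commands '[{"x":0,"y":0,"z":0,"twist":0},{"x":0,"y":0,"z":0,"twist":0},{"x":0,"y":0,"z":0,"twist":0},{"x":0,"y":0,"z":0,"twist":0},{"x":0,"y":0,"z":0,"twist":0},{"x":0,"y":0,"z":0,"twist":0},{"x":0,"y":0,"z":0,"twist":0},{"x":0,"y":0,"z":0,"twist":0}]' --jaw 1

```text
time: 4.25
tool_pos: [613.2, -252.6, 30.0]
tcp_rot: [3.142, 0.0, -2.862]
contact_force: [-0.4, -0.0, 0.0]
grip_width: 24.0
finger_force: 30.0
```

Call:
play_rows --commands '[{"x":0,"y":0,"z":-0.04,"twist":0},{"x":0,"y":0,"z":-0.08,"twist":0},{"x":0,"y":0,"z":-0.12,"twist":0},{"x":0,"y":0,"z":-0.15,"twist":0},{"x":0,"y":0,"z":-0.16,"twist":0},{"x":0,"y":0,"z":-0.16,"twist":0},{"x":0,"y":0,"z":-0.16,"twist":0},{"x":0,"y":0,"z":-0.16,"twist":0}]'

```text
time: 5.05
tool_pos: [612.3, -252.1, 187.3]
tcp_rot: [3.138, -0.003, -2.862]
contact_force: [0.2, -0.1, -1.2]
grip_width: 24.0
finger_force: 30.0
```

```bash
python3 go.py  601 -8.6 190 106 
```

```text
t 5.05 [ 612.3 -252.1  187.3] [-0.51  0.65  1.19  0.    1.31 -2.36] [ 3.138e+00 -3.000e-03 -2.862e+00] w 24.0
([-0.0564, 0.2372, -0.0021], 'twist', np.float64(0.0))
```

Call:
play_rows --commands '[{"x":-0.008,"y":0.035,"z":0,"twist":0},{"x":-0.017,"y":0.07,"z":0,"twist":0},{"x":-0.025,"y":0.105,"z":0,"twist":0},{"x":-0.033,"y":0.14,"z":0,"twist":0},{"x":-0.042,"y":0.175,"z":0,"twist":0},{"x":-0.05,"y":0.21,"z":0,"twist":0},{"x":-0.056,"y":0.237,"z":0,"twist":0},{"x":-0.056,"y":0.237,"z":0,"twist":0}]'

```text
time: 5.85
tool_pos: [600.4, -5.7, 188.3]
tcp_rot: [3.139, -0.003, -2.858]
contact_force: [-0.1, 0.1, -0.2]
grip_width: 24.1
finger_force: 30.0
```

```bash
python3 - <<'E'
from h import *
s=cap('side','s4'); cv2.imwrite('pics/s4c.png',cv2.resize(s['pixels'][80:280,240:480,::-1],None,fx=3,fy=3))
E
python3 go.py  601 -8.6 130 106
```

```text
t 5.9 [600.8  -7.7 188.5] [-0.14  0.53  1.4   0.    1.21 -1.99] [ 3.140e+00 -2.000e-03 -2.859e+00] w 24.4
([-0.0001, -0.001, 0.0585], 'twist', np.float64(0.2))
```

View pics/s4c.png

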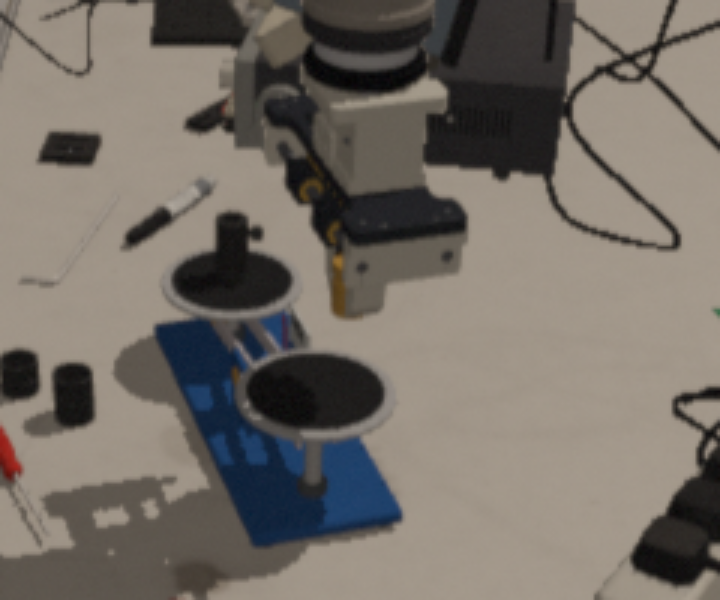

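The crop shows the 100 g weight held upright at (343,285), above the right half of the empty pan at (318,393). I lower it.

Call:
play_rows --commands '[{"x":0,"y":-0.001,"z":0.02,"twist":0},{"x":0,"y":-0.001,"z":0.04,"twist":0},{"x":0,"y":-0.001,"z":0.05,"twist":0},{"x":0,"y":-0.001,"z":0.054,"twist":0},{"x":0,"y":-0.001,"z":0.057,"twist":0},{"x":0,"y":-0.001,"z":0.059,"twist":0},{"x":0,"y":-0.001,"z":0.059,"twist":0},{"x":0,"y":-0.001,"z":0.059,"twist":0}]'

```text
time: 6.7
tool_pos: [602.1, -10.4, 131.6]
tcp_rot: [-3.141, 0.001, -2.862]
contact_force: [0.4, 0.1, -1.2]
grip_width: 24.3
finger_force: 30.0
```

```bash
python3 - <<'E'
from h import *
s=cap('side','s5'); cv2.imwrite('pics/s5c.png',cv2.resize(s['pixels'][130:250,270:430,::-1],None,fx=4,fy=4))
o=bot.get_obs();print(o['tool_pos'],o['contact_force'])
E
```

```text
[602.03154763 -10.30150114 131.56811686] [ 0.26946982 -0.48144892 -1.23772416]
```

View pics/s5c.png

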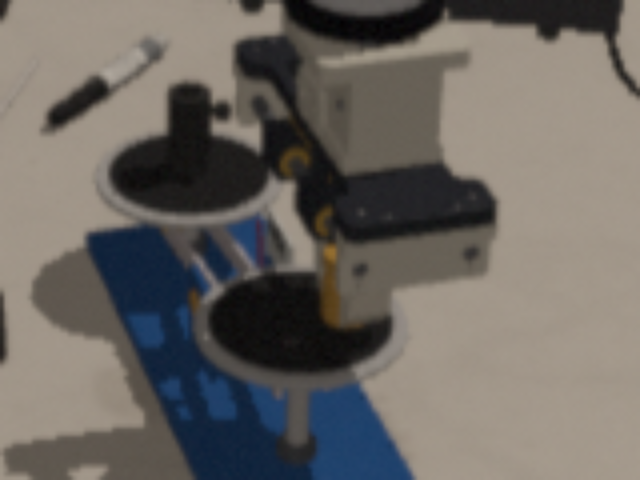

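The weight is at the right spot over the pan, with its base at (345,322), and may still be hovering slightly. I lower it a little more.

Call:
play_rows --commands '[{"x":0,"y":0.0,"z":0.001,"twist":0},{"x":0,"y":0.0,"z":0.002,"twist":0},{"x":0,"y":0.0,"z":0.003,"twist":0},{"x":0,"y":0.0,"z":0.004,"twist":0},{"x":0,"y":0.0,"z":0.004,"twist":0},{"x":0,"y":0.0,"z":0.004,"twist":0},{"x":0,"y":0.0,"z":0.004,"twist":0},{"x":0,"y":0.0,"z":0.004,"twist":0}]'

```text
time: 7.55
tool_pos: [601.8, -10.3, 127.0]
tcp_rot: [3.142, 0.0, -2.862]
contact_force: [0.8, -0.3, 0.1]
grip_width: 23.8
finger_force: 30.0
```

Call:
play_rows --commands '[{"x":0,"y":0,"z":0,"twist":0},{"x":0,"y":0,"z":0,"twist":0},{"x":0,"y":0,"z":0,"twist":0},{"x":0,"y":0,"z":0,"twist":0},{"x":0,"y":0,"z":0,"twist":0},{"x":0,"y":0,"z":0,"twist":0},{"x":0,"y":0,"z":0,"twist":0},{"x":0,"y":0,"z":0,"twist":0}]' --jaw 0.4

```text
time: 8.35
tool_pos: [601.8, -10.3, 127.0]
tcp_rot: [3.142, 0.0, -2.862]
contact_force: [-0.2, 0.4, 0.1]
grip_width: 54.8
finger_force: 0.0
```

Call:
play_rows --commands '[{"x":0,"y":0,"z":-0.02,"twist":0},{"x":0,"y":0,"z":-0.04,"twist":0},{"x":0,"y":0,"z":-0.06,"twist":0},{"x":0,"y":0,"z":-0.075,"twist":0},{"x":0,"y":0,"z":-0.08,"twist":0},{"x":0,"y":0,"z":-0.08,"twist":0},{"x":0,"y":0,"z":-0.08,"twist":0},{"x":0,"y":0,"z":-0.08,"twist":0}]'

```text
time: 9.15
tool_pos: [601.3, -10.2, 205.8]
tcp_rot: [3.141, -0.002, -2.862]
contact_force: [0.5, 0.5, -0.1]
grip_width: 55.3
finger_force: 0.0
```

```bash
python3 go.py  490.5 -217 207 156 490.5 -217 120 156
```

```text
t 9.15 [601.3 -10.2 205.8] [-0.14  0.52  1.37  0.    1.25 -2.  ] [ 3.141e+00 -2.000e-03 -2.862e+00] w 55.3
([0.1636, -0.1681, -0.001], 'twist', np.float64(-50.0))
([0.1635, -0.1682, 0.086], 'twist', np.float64(-50.0))
```

Call:
play_rows --commands '[{"x":0.024,"y":-0.024,"z":0,"twist":-5},{"x":0.048,"y":-0.048,"z":0,"twist":-10},{"x":0.072,"y":-0.072,"z":0,"twist":-15},{"x":0.096,"y":-0.096,"z":0,"twist":-20},{"x":0.12,"y":-0.12,"z":0,"twist":-25},{"x":0.144,"y":-0.148,"z":0.02,"twist":-30},{"x":0.163,"y":-0.168,"z":0.05,"twist":-34},{"x":0.163,"y":-0.168,"z":0.085,"twist":-34}]' --jaw 0.45

```text
time: 9.95
tool_pos: [490.5, -219.9, 121.4]
tcp_rot: [-3.14, -0.0, -2.27]
contact_force: [-0.2, 0.9, -0.4]
grip_width: 50.5
finger_force: 0.0
```

```bash
python3 - <<'E'
from h import *
c=cap('top','t6');s=cap('side','s6')
a=cv2.resize(s['pixels'][130:370,240:400,::-1],None,fx=2.4,fy=2.4); b=cv2.resize(c['pixels'][180:340,220:420,::-1],None,fx=2,fy=2)
im=np.zeros((600,800,3),np.uint8); im[:a.shape[0],:a.shape[1]]=a; im[:b.shape[0],390:790]=b; cv2.imwrite('pics/m6.png',im)
for b in blobs(s,(10,120,90),(28,255,255),30,(240,130,400,390)): print(b[:3],ray(s,*b[2],18).round(1),ray(s,*b[2],120).round(1))
E
python3 go.py  490.5 -216.5 31 140
```

```text
((287, 349, 20, 32), 479.5, [296.5, 364.1]) [ 491.1 -355.5   18. ] [ 497.  -448.5  120. ]
((294, 298, 9, 20), 124.0, [298.4, 307.2]) [ 488.7 -216.5   18. ] [ 495.  -327.7  120. ]
((351, 191, 12, 21), 178.0, [356.5, 200.4]) [608.8 149.2  18. ] [599.3 -10.1 120. ]
t 10.05 [ 488.4 -216.   117.5] [-0.56  0.51  1.67  0.    0.97 -3.  ] [ 3.132e+00 -1.000e-03 -2.270e+00] w 50.2
([-0.0011, -0.0028, 0.0865], 'twist', np.float64(-0.1))
```

View pics/m6.png

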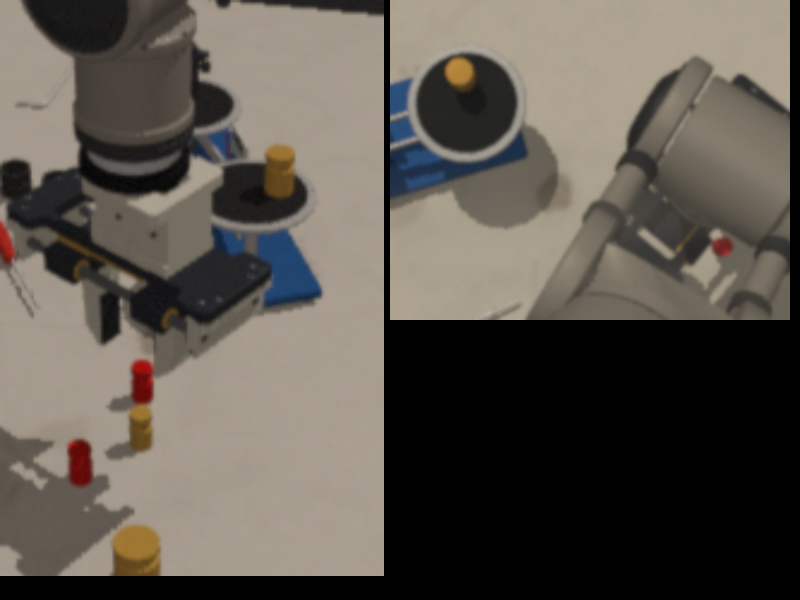

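The montage shows the 100 g weight upright on the pan, and the gripper over the 50 g weight at (141,428), clear of both red ones. I descend.

Call:
play_rows --commands '[{"x":0,"y":0,"z":0.01,"twist":0},{"x":0,"y":0,"z":0.025,"twist":0},{"x":0,"y":0,"z":0.04,"twist":0},{"x":0,"y":0,"z":0.04,"twist":0},{"x":0,"y":0,"z":0.04,"twist":0},{"x":0,"y":0,"z":0.04,"twist":0},{"x":0,"y":0,"z":0.04,"twist":0},{"x":0,"y":0,"z":0.04,"twist":0}]'

```text
time: 10.85
tool_pos: [491.9, -216.9, 82.6]
tcp_rot: [-3.14, 0.0, -2.268]
contact_force: [0.6, 0.3, -0.6]
grip_width: 50.5
finger_force: 0.0
```

```bash
python3 go.py  490 -217.5 30 140
```

```text
t 10.85 [ 491.9 -216.9   82.6] [-0.56  0.56  1.7   0.    0.88 -3.  ] [-3.14   0.    -2.268] w 50.5
([0.0017, 0.0011, 0.0526], 'twist', np.float64(0.1))
```

Call:
play_rows --commands '[{"x":0.001,"y":0.001,"z":0.02,"twist":0},{"x":0.001,"y":0.001,"z":0.035,"twist":0},{"x":0.001,"y":0.001,"z":0.045,"twist":0},{"x":0.001,"y":0.001,"z":0.052,"twist":0},{"x":0.001,"y":0.001,"z":0.052,"twist":0},{"x":0.001,"y":0.001,"z":0.052,"twist":0},{"x":0.001,"y":0.001,"z":0.052,"twist":0},{"x":0.001,"y":0.001,"z":0.052,"twist":0}]'

```text
time: 11.65
tool_pos: [490.5, -217.1, 30.5]
tcp_rot: [-3.14, 0.0, -2.268]
contact_force: [0.2, -0.1, -0.2]
grip_width: 50.4
finger_force: 0.0
```

Call:
play_rows --commands '[{"x":0,"y":0,"z":0,"twist":0},{"x":0,"y":0,"z":0,"twist":0},{"x":0,"y":0,"z":0,"twist":0},{"x":0,"y":0,"z":0,"twist":0},{"x":0,"y":0,"z":0,"twist":0},{"x":0,"y":0,"z":0,"twist":0},{"x":0,"y":0,"z":0,"twist":0},{"x":0,"y":0,"z":0,"twist":0}]' --jaw 1

```text
time: 12.45
tool_pos: [490.2, -217.0, 30.0]
tcp_rot: [-3.142, 0.0, -2.268]
contact_force: [-0.5, 0.1, 0.8]
grip_width: 16.9
finger_force: 30.0
```

Gripped, base 30 mm below the TCP. I lift.

Call:
play_rows --commands '[{"x":0,"y":0,"z":-0.04,"twist":0},{"x":0,"y":0,"z":-0.08,"twist":0},{"x":0,"y":0,"z":-0.12,"twist":0},{"x":0,"y":0,"z":-0.15,"twist":0},{"x":0,"y":0,"z":-0.165,"twist":0},{"x":0,"y":0,"z":-0.165,"twist":0},{"x":0,"y":0,"z":-0.165,"twist":0},{"x":0,"y":0,"z":-0.165,"twist":0}]'

```text
time: 13.25
tool_pos: [489.4, -216.5, 193.4]
tcp_rot: [3.139, -0.0, -2.268]
contact_force: [-0.1, 0.7, 0.5]
grip_width: 16.7
finger_force: 30.0
```

```bash
python3 go.py  552.5 -22.5 195 106 
```

```text
t 13.25 [ 489.4 -216.5  193.4] [-0.56  0.42  1.58  0.    1.15 -3.  ] [ 3.139 -0.    -2.268] w 16.7
([-0.1892, 0.0763, -0.0014], 'twist', np.float64(34.0))
```

Call:
play_rows --commands '[{"x":-0.027,"y":0.011,"z":0,"twist":5},{"x":-0.054,"y":0.022,"z":0,"twist":10},{"x":-0.081,"y":0.033,"z":0,"twist":15},{"x":-0.108,"y":0.044,"z":0,"twist":20},{"x":-0.135,"y":0.054,"z":0,"twist":25},{"x":-0.162,"y":0.065,"z":0,"twist":30},{"x":-0.189,"y":0.076,"z":0,"twist":34},{"x":-0.189,"y":0.076,"z":0,"twist":34}]'

```text
time: 14.05
tool_pos: [553.3, -20.2, 193.4]
tcp_rot: [3.139, -0.002, -2.86]
contact_force: [-0.0, 0.1, -0.5]
grip_width: 17.2
finger_force: 30.0
```

```bash
python3 - <<'E'
from h import *
s=cap('side','s7'); cv2.imwrite('pics/s7c.png',cv2.resize(s['pixels'][110:260,240:440,::-1],None,fx=3,fy=3))
E
python3 go.py  552.5 -22.5 135 106
```

```text
t 14.1 [552.9 -21.8 193.4] [-0.18  0.45  1.53  0.    1.17 -2.03] [ 3.140e+00 -2.000e-03 -2.858e+00] w 16.9
([0.0004, -0.0006, 0.0584], 'twist', np.float64(0.2))
```

View pics/s7c.png

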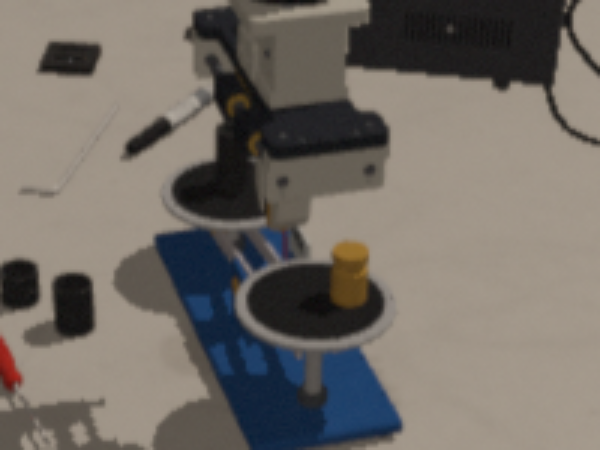

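The crop shows the 50 g weight held over the left part of the pan, the 100 g upright at (350,275), and the pan still up. I lower it and press the pan gently towards level.

Call:
play_rows --commands '[{"x":0,"y":-0.001,"z":0.02,"twist":0},{"x":0,"y":-0.001,"z":0.04,"twist":0},{"x":0,"y":-0.001,"z":0.052,"twist":0},{"x":0,"y":-0.001,"z":0.058,"twist":0},{"x":0,"y":-0.001,"z":0.062,"twist":0},{"x":0,"y":-0.001,"z":0.064,"twist":0},{"x":0,"y":-0.001,"z":0.066,"twist":0},{"x":0,"y":-0.001,"z":0.066,"twist":0}]'

```text
time: 14.9
tool_pos: [553.7, -24.3, 129.3]
tcp_rot: [-3.141, 0.001, -2.861]
contact_force: [0.4, -0.4, -1.0]
grip_width: 17.2
finger_force: 30.0
```

Call:
play_rows --commands '[{"x":0,"y":0,"z":0.002,"twist":0},{"x":0,"y":0,"z":0.004,"twist":0},{"x":0,"y":0,"z":0.006,"twist":0},{"x":0,"y":0,"z":0.008,"twist":0},{"x":0,"y":0,"z":0.009,"twist":0},{"x":0,"y":0,"z":0.009,"twist":0},{"x":0,"y":0,"z":0.009,"twist":0},{"x":0,"y":0,"z":0.009,"twist":0}]'

```text
time: 15.7
tool_pos: [553.5, -24.2, 120.0]
tcp_rot: [3.141, -0.0, -2.862]
contact_force: [-0.6, -0.8, 0.3]
grip_width: 16.9
finger_force: 30.0
```

Call:
play_rows --commands '[{"x":0,"y":0,"z":0,"twist":0},{"x":0,"y":0,"z":0,"twist":0},{"x":0,"y":0,"z":0,"twist":0},{"x":0,"y":0,"z":0,"twist":0},{"x":0,"y":0,"z":0,"twist":0},{"x":0,"y":0,"z":0,"twist":0},{"x":0,"y":0,"z":0,"twist":0},{"x":0,"y":0,"z":0,"twist":0}]' --jaw 0.45

```text
time: 16.5
tool_pos: [553.5, -24.2, 120.0]
tcp_rot: [3.142, 0.0, -2.862]
contact_force: [0.3, 0.5, -0.2]
grip_width: 50.6
finger_force: 0.0
```

```bash
python3 - <<'E'
from h import *
s=cap('side','s8'); cv2.imwrite('pics/s8c.png',cv2.resize(s['pixels'][110:260,240:440,::-1],None,fx=3,fy=3))
o=bot.get_obs();print(o['tool_pos'],o['contact_force'])
E
```

```text
[553.51699887 -24.22465082 119.99557628] [-0.88014784 -0.40007827 -0.05282533]
```

View pics/s8c.png

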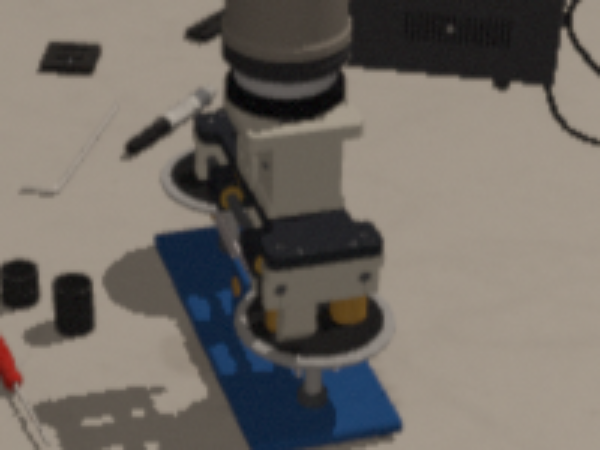

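Both weights are on the pan, at (275,318) and (350,308), and the pan has come down near level. The fingers are open, so I retract.

Call:
play_rows --commands '[{"x":0,"y":0,"z":-0.01,"twist":0},{"x":0,"y":0,"z":-0.03,"twist":0},{"x":0,"y":0,"z":-0.06,"twist":0},{"x":0,"y":0,"z":-0.09,"twist":0},{"x":0,"y":0,"z":-0.12,"twist":0},{"x":0,"y":0,"z":-0.15,"twist":0},{"x":0,"y":0,"z":-0.18,"twist":0},{"x":0,"y":0,"z":-0.18,"twist":0}]'

```text
time: 17.35
tool_pos: [555.0, -24.5, 305.4]
tcp_rot: [-3.138, 0.008, -2.861]
contact_force: [-0.2, 0.1, 0.6]
grip_width: 50.2
finger_force: 0.0
```

Call:
play_rows --commands '[{"x":0,"y":0,"z":0,"twist":0},{"x":0,"y":0,"z":0,"twist":0},{"x":0,"y":0,"z":0,"twist":0},{"x":0,"y":0,"z":0,"twist":0},{"x":0,"y":0,"z":0,"twist":0},{"x":0,"y":0,"z":0,"twist":0},{"x":0,"y":0,"z":0,"twist":0},{"x":0,"y":0,"z":0,"twist":0}]'

```text
time: 18.15
tool_pos: [553.5, -24.2, 299.9]
tcp_rot: [3.141, -0.0, -2.862]
contact_force: [-0.1, -0.4, -0.2]
grip_width: 50.5
finger_force: 0.0
```

Call:
play_rows --commands '[{"x":0,"y":0,"z":0,"twist":0},{"x":0,"y":0,"z":0,"twist":0},{"x":0,"y":0,"z":0,"twist":0},{"x":0,"y":0,"z":0,"twist":0},{"x":0,"y":0,"z":0,"twist":0},{"x":0,"y":0,"z":0,"twist":0},{"x":0,"y":0,"z":0,"twist":0},{"x":0,"y":0,"z":0,"twist":0}]'

```text
time: 18.95
tool_pos: [553.5, -24.2, 300.0]
tcp_rot: [3.141, 0.0, -2.862]
contact_force: [0.1, -0.2, 0.4]
grip_width: 50.4
finger_force: 0.0
```

```bash
python3 - <<'E'
from h import *
s=cap('side','s9'); cv2.imwrite('pics/s9c.png',cv2.resize(s['pixels'][110:260,240:440,::-1],None,fx=3,fy=3))
for b in blobs(s,(10,120,90),(28,255,255),30,(290,150,400,240)): print(b[:3],ray(s,*b[2],103).round(1))
E
```

```text
((328, 202, 10, 17), 75.0, [333.1, 208.5]) [552.5 -14.6 103. ]
((351, 196, 12, 21), 151.0, [356.9, 205.6]) [601.   -3.1 103. ]
```

View pics/s9c.png

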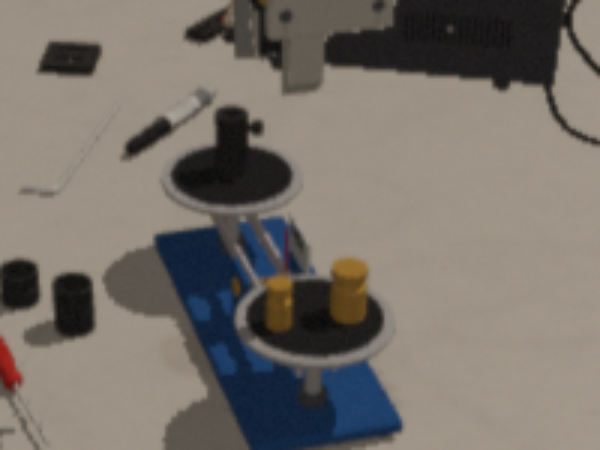

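Both weights stand upright side by side at (279,305) and (350,292). The pan dropped about 5 px, which matches the 16 mm drop to level, and the arm is clear.

```bash
python3 -c "
from plant import bot
print(bot.close_job())"
```

```text
the job is handed in; nothing more can be done
None
```

I placed the 100 g and 50 g weights upright side by side on the empty pan; the last picture shows the beam about level and the arm clear, and I handed the job in at about 19 s (no verdict was returned).

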